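Open up the bench cupboard

TASK

Open the little green double-door cupboard right up: first swing the overlapping door (the robot's right-hand one when it looks at the cupboard's front) wide open, then press the orange tab of the other door's bolt fully down, then swing that door wide open too. Leave both doors standing open at right angles to the cupboard front or a little further, with the bolt still down, and leave the other things on the bench where they are.

Things in the scene. Friction and masses are not known exactly. Their poses are not given: they have to be found in the camera images.
- cupboard: Fixed dark steel cupboard with clear roof and back, 360 wide, 130 deep, 240 mm high; two green pan doors (each 180 wide, 40 deep, 22 to 228 mm above bench) hang in front of it. Origin: on the bench, middle of the carcass front (doors' back plane). x points into the cupboard, y to its left-hand (passive) door as seen by one facing it. Doors swing to -x. Nothing is higher than the roof.
- active_door (a joint): Right-hand door's angle, rad: 0 shut, grows opening (anticlockwise from above), stop at 2.0; 1.57 is square to the front. May start a little ajar. 0.7 kg, 0.1 N m hinge friction, stays where left. Its front sheet laps 12 mm over the other door; shut, its front and top flange hide the bolt's tab.
- active_grip (a point): On the axis of the active door's handle, 20 mm below its top bend: upright round steel bar 12 mm thick, 100 mm long, 35 mm off the door's front, free to pinch from above. With the door shut: 60 mm from the cupboard's middle line, 120 mm across from the hinge line and 82 mm forward of it, 194 mm above the bench.
- active_hinge (a point): Point on the vertical hinge line of the active door (back outer corner of the door, fixed to the cupboard), at the height of active_grip.
- passive_door (a joint): Left-hand door's angle, rad: 0 shut, grows opening (clockwise from above), stop at 2.0; 1.57 is square to the front. 0.7 kg, 0.1 N m hinge friction, stays where left. Held shut by the active door's lap, and by its bolt until that is some 12 mm down.
- passive_grip (a point): Point on the axis of the passive door's handle, the same bar as the other: 20 mm below its top bend, 60 mm from the middle line, 120 mm across from its hinge line and 75 mm forward of it when shut, 194 mm above the bench.
- passive_hinge (a point): Point on the vertical hinge line of the passive door, at the height of passive_grip.
- bolt (a joint): Travel of the passive door's flush bolt, m: 0 up, brass pin 10 mm into a brass keeper (locked); grows downwards to its stop at 0.025 (released). Rubs with about 4 N and stays where left. The keeper is 30 mm wide, reaches 37 mm forward of the carcass at cupboard y = -2 to 28 mm, and is level with the roof.
- bolt_tab (a point): Place to press: top face of the bolt's orange tab (18 mm across, 12 mm high), which sticks out 52 mm sideways from the passive door's meeting edge behind the active door; free from above once that is open. Point 19 mm from the tab's free end, 22 mm forward of the carcass, 33 mm to the active side of the middle line, 216 mm above the bench with the bolt up.
- brush_tin: Bystander: loose red tin 75 x 55 x 100 mm with brushes to 200 mm high; origin under its middle.
- drum: Bystander: loose round wooden drum body, 220 mm across, 62 mm high, with a pale head; origin under its middle.
- varnish_jar: Bystander: loose amber jar, 66 mm across, 100 mm high, steel cap; origin under its middle.

How it is judged (in metres and radians):
On the way, in this order (a step that is already met when the one before it is completed fails the run):
1. the active door is swung wide open (over 1.2 rad) while the bolt is still up and the other door shut (value of joint active_door above 1.2 rad and value of joint bolt below 0.008 m and value of joint passive_door below 0.1 rad), for 0.1 s.
2. the bolt is pressed down (over 20 mm) with its door still shut (value of joint bolt above 0.02 m and value of joint passive_door below 0.15 rad and value of joint active_door above 1 rad), for 0.1 s.
3. the passive door is swung wide open (over 1.4 rad) (value of joint passive_door above 1.4 rad), for 0.1 s.
At the end, for the whole second after the job is handed in: Both doors stand open by more than 1.4 rad (80 degrees) and at rest, and the bolt is still more than 20 mm down (value of joint each of active_door, passive_door above 1.4 rad and value of joint bolt above 0.02 m and velocity of joint active_door between -0.05 and 0.05 rad/s and velocity of joint passive_door between -0.05 and 0.05 rad/s); the robot touches nothing.
It fails at once if the brush tin is pushed more than 30 mm or tipped (distance of brush_tin from where it was at the start of the episode above 0.03 m or angle between brush_tin's own z axis and vertical above 0.35 rad).
It fails at once if the drum is pushed more than 30 mm or tipped (distance of drum from where it was at the start of the episode above 0.03 m or angle between drum's own z axis and vertical above 0.35 rad).
It fails at once if the varnish jar is pushed more than 30 mm or tipped (distance of varnish_jar from where it was at the start of the episode above 0.03 m or angle between varnish_jar's own z axis and vertical above 0.35 rad).
It also fails if it takes over 69 s, if anything falls off the work surface, if the arm or the gripper's body presses on something with over 40 N, if the wrist force passes 120 N, or if a joint passes its speed limit or range.

ROBOT

A 6-joint arm with a two-finger parallel gripper is mounted at the origin on the work surface. World frame = base frame: x ahead of the robot, y to its left, z up, the work surface at z = 0. Lengths are in mm, angles in degrees, forces in N, time in s.
With the tool pointing down it reaches from about 300 to 850 mm from the base axis. Payload 4.2 kg.
Tool frame: the origin (TCP) lies between the finger pads; the fingertips stand 22 mm ahead of it and the grasp point (between the pads) lies 3 mm ahead of it (env.finger_overhang is the distance from the TCP to the fingertips, in mm); z points along the fingers, y is the line along which they close (so a half turn about z gives the same grasp; the last joint's range is limited). The gripper opens to 91 mm and grips with 3 to 60 N. Pads are 32 mm wide; open, the fingers measure 118 mm over their backs; the gripper's body (76 mm by 178 mm) begins 60 mm behind the grasp point.
Start: joints at [66.921, 18.312, 89.639, -0, 72.044, -1.146], TCP at [214.776, 533.397, 235.976] pointing down, gripper open.
Joint ranges: [-177.97, 177.97], [-48.28, 115.42], [12.27, 149.76], [-77.06, 257.06], [2.81, 150.46], [-146.56, 146.56]. Speed limits (degrees/s): [147.25, 147.25, 180, 180, 180, 180].

INTERFACE

Orientations are given as [roll, pitch, yaw] about the fixed x, y, z axes, in that order (R = Rz(yaw) Ry(pitch) Rx(roll)).
In Python, from workcell import state, cams, ticket, look_for, outline_of, env gives the robot as it stands.
- The arm moves only by the tool servo_tool, never from a script. Its argument "steps" is a list of rows, each a list of 3 entries, a list of its own where there are three numbers: the closure in counts, from 0 (fully open) to 255 (shut), then the shift along the tool's x, y, z in mm, then the turn, a rotation vector about the tool's x, y, z in rad. A call has exactly 10 rows; each row shifts and turns the commanded pose from where the row before left it, along the tool's axes as they then stand; what a row does not reach is not made up. A row lasts 1/10 s, in which the tool goes at most 50 mm and 8.59 degrees, less where a joint would pass 70% of its speed; a pose out of reach is approached as far as the arm can. A call with a gripper value outside its range is refused whole. The fingers move at their own pace and stop on an object; "squeeze" is the grip in N (left out, the last holds). Time passes only in rows, so rows that do not move let the fingers close, or fill a call up. It gives the time, the measured TCP pose, the force, the opening and the grip force at its end, in the units of the state.
- state(): the state, without advancing time (a new reading comes with each control period).
- cams.grab_frame(name): name is "scene" or "side" or "wrist"; returns a dict with "color" (384x512x3 uint8, red, green, blue), "z_map" (384x512 float32, mm along the optical axis (not along the pixel's ray), 0 where there is no reading), "fovy" (degrees; the focal length in pixels is half the picture's height over the tangent of half this angle, whatever the lens; pixels are square), "cx", "cy" (the principal point, pixels), "k1" (the pictures are not rectified: a ray, as slopes to the right and down, at radius r is drawn at 1 + k1 r^2 times it, then the intrinsics apply), "eye" and "rotation" of the camera in the world; the wrist camera has in their place "tool_from_camera" (4x4, takes a point from camera to tool coordinates, whose origin is the TCP and whose axes are the flange's). Camera axes: x right, y up, looking along -z (the intrinsics and any distortion apply to the point x, -y, -z); pixel columns grow to the right and rows downward; lengths in mm; the calibration is good to about 2 mm. A picture is of the moment at which its call begins: read the wrist's pose just before it.
- ticket.job_done(): hands the job in; it is judged then, once.
Trained networks look in a picture, given as the dict that the camera call returned (one of the last four; its "shot" number tells which), for a name from the list of things; names that differ only in an ending like _2 or _b are one class to them, and where a whole thing is asked for, a point or a joint stands for the part that bears it (a point fixed in the world has none). Each returns a list of dicts, best first, with "confidence" (0 to 1); they miss things now and then, are a little off and sometimes report something else, mostly with a low value. They report only what shows in the picture. A call takes as long as a camera call.
- look_for(picture, thing): "at" ([column, row] in pixels, amid what is visible of it).
- outline_of(picture, thing): "pixels" (384x512 bool, what is visible of it) and "at" ([column, row] in pixels, amid what is visible of it).
The state is a dict: "time_s": time; "qpos": joint angles; "qvel": joint speeds; "effort": joint torques, N m; "ee_pos": TCP position; "ee_rot": TCP orientation; "force": force on the tool from outside, world axes, zero at the start; "torque": the same for the moment, N m; "gripper_width": finger opening in mm; "gripper_force": force on a finger pad.
Only numpy, scipy, OpenCV 4.12 (cv2) and the standard library are available. Lean on these libraries where they do the work, as an engineer would, in place of code of your own. Each camera call takes 0.05 s, during which the arm holds its last target. There are 200 camera calls.

## Working session

There is one attempt and no reset: what is moved stays moved. The work goes in short steps, Python scripts to look and compute and a tool call to move; the robot and the scene stay as the last step left them, time stands still between calls to the robot, and variables do not carry over. Pictures are saved under pics/ and viewed, at most 10 in all, crops included, and the job is handed in when it is done.

Besides the shell and the picture viewer there is one more tool, called after "Request:" by a JSON object that holds its "op" and its "data", one argument or row to a line. servo_tool: Moves the arm, as the interface text tells. Its arguments: {"type":"object","properties":{"steps":{"type":"array","items":{"type":"array"}},"squeeze":{"type":"number"}},"required":["steps"]}

```bash
mkdir -p pics; ls; cat > h.py <<'E'
import numpy as np, cv2
from workcell import state, cams, ticket, look_for, outline_of, env
from scipy.spatial.transform import Rotation as R
def intr(p):
    h,w=p['z_map'].shape; return h/2/np.tan(np.radians(p['fovy'])/2)
def cloud(p,st=None):
    z=p['z_map']; h,w=z.shape; f=intr(p)
    K=np.array([[f,0,p['cx']],[0,f,p['cy']],[0,0,1.]])
    g=np.stack(np.meshgrid(np.arange(w),np.arange(h)),-1).reshape(-1,1,2).astype(float)
    s=cv2.undistortPoints(g,K,np.array([p['k1'],0,0,0.])).reshape(h,w,2)
    c=np.stack([s[...,0]*z,-s[...,1]*z,-z],-1)
    if 'eye' in p: o=c@np.array(p['rotation']).reshape(3,3).T+np.array(p['eye'])
    else:
        T=np.array(p['tool_from_camera']); t=c@T[:3,:3].T+T[:3,3]
        o=t@R.from_euler('xyz',st['ee_rot'],degrees=True).as_matrix().T+np.array(st['ee_pos'])
    o[z==0]=np.nan; return o
E
cat > a.py <<'E'
from h import *
s=state(); print(s)
ims=[]
for n in('scene','side','wrist'):
    s=state();p=cams.grab_frame(n); c=cloud(p,s); ims.append(p['color'][...,::-1])
    np.savez('shot_'+n,c=c,col=p['color'])
    if n=='scene': print({k:p[k] for k in p if k not in('color','z_map')})
    for t in('cupboard','active_door','passive_door','active_grip','passive_grip','bolt_tab','brush_tin','drum','varnish_jar'):
        r=outline_of(p,t)
        for q in r[:2]:
            m=q['pixels']; P=c[m]; P=P[~np.isnan(P[:,0])]
            if len(P): print(n,t,round(q['confidence'],2),np.round(q['at']),m.sum(),np.percentile(P,[3,50,97],axis=0).round().tolist())
cv2.imwrite('pics/a.png',cv2.resize(np.hstack(ims[:2]),(800,300))); cv2.imwrite('pics/b.png',ims[0])
E
python3 a.py
```

```text
pics
{'time_s': 0.0, 'qpos': array([ 6.69234608e+01,  1.83532842e+01,  8.97060795e+01,  1.35605769e-03,
        7.20425321e+01, -1.14739130e+00]), 'qvel': array([-0.04842969, -0.1146659 ,  0.02724484,  0.01872847, -0.0536102 ,
        0.01632961]), 'effort': array([-2.51112215e-04, -4.12479579e+01, -2.31978858e+01,  7.26515288e-02,
        4.56007209e-02, -1.33144581e-04]), 'ee_pos': array([214.56760823, 532.97575303, 235.10597573]), 'ee_rot': array([-1.79898150e+02, -3.32939678e-03,  1.58070430e+02]), 'force': array([ 0.52305117,  0.3156637 , -0.12098992]), 'torque': array([0.05512249, 0.0354226 , 0.00259667]), 'gripper_force': 0.0, 'gripper_width': 91.39833945431728}Traceback (most recent call last):
  File "a.py", line 5, in <module>
    s=state();p=cams.grab_frame(n); c=cloud(p,s); ims.append(p['color'][...,::-1])
                                      ~~~~~^^^^^
  File "h.py", line 12, in cloud
    if 'eye' in p: o=c@np.array(p['rotation']).reshape(3,3).T+np.array(p['eye'])
                       ~~~~~~~~~~~~~~~~~~~~~~~~~~~~~~~^^^^^
ValueError: cannot reshape array of size 3 into shape (3,3)
```

```bash
sed -i "s/np.array(p\['rotation'\]).reshape(3,3).T/R.from_euler('xyz',p['rotation'],degrees=True).as_matrix().T/" h.py; python3 a.py
```

```text
{'time_s': 0.05, 'qpos': array([ 6.69233069e+01,  1.83523161e+01,  8.97050166e+01,  1.04209467e-03,
        7.20452926e+01, -1.14637746e+00]), 'qvel': array([ 0.02845554, -0.02205954, -0.12350353, -0.03879803, -0.01536102,
        0.0345629 ]), 'effort': array([ 3.45983217e-04, -4.13723803e+01, -2.32784164e+01,  7.32447929e-02,
        4.19995550e-02, -4.81330312e-05]), 'ee_pos': array([214.56738752, 532.96712723, 235.12290716]), 'ee_rot': array([-1.79897415e+02, -3.04376581e-03,  1.58069359e+02]), 'force': array([-1.03152432, -0.58887428, -0.42853203]), 'torque': array([-0.01030168, -0.03669963,  0.04440459]), 'gripper_force': 0.0, 'gripper_width': 91.47864134988971}
{'fovy': 50.39734442441878, 'cx': 254.12513223190922, 'cy': 199.37496697419633, 'k1': 0.0035410454989928393, 'eye': array([1614.3274289 ,  454.5637396 , 1297.94781815]), 'rotation': array([ 45.9723989 ,  -0.96538314, 115.38894021]), 'shot': 2}
scene cupboard 0.76 [234. 225.] 7026 [[585.0, -196.0, 16.0], [724.0, -27.0, 214.0], [782.0, 139.0, 242.0]]
scene active_door 0.9 [219. 188.] 300 [[574.0, -230.0, 223.0], [611.0, -
[... 1151 characters left out ...]
7.0, -235.0, 30.0], [596.0, -151.0, 170.0], [640.0, -64.0, 231.0]]
side passive_grip 0.67 [246. 174.] 1844 [[537.0, -45.0, 30.0], [564.0, 34.0, 166.0], [602.0, 111.0, 231.0]]
side passive_grip 0.23 [295. 188.] 2299 [[556.0, -234.0, 31.0], [595.0, -150.0, 170.0], [638.0, -64.0, 231.0]]
side brush_tin 0.74 [126. 185.] 655 [[313.0, 419.0, 2.0], [350.0, 434.0, 73.0], [391.0, 481.0, 183.0]]
side drum 0.91 [395. 283.] 3655 [[379.0, -686.0, 9.0], [472.0, -587.0, 63.0], [581.0, -488.0, 68.0]]
side varnish_jar 0.63 [147. 136.] 327 [[568.0, 511.0, 15.0], [589.0, 528.0, 75.0], [620.0, 566.0, 103.0]]
wrist brush_tin 0.58 [230. 303.] 2969 [[315.0, 423.0, 8.0], [351.0, 442.0, 74.0], [389.0, 478.0, 152.0]]
```

View pics/a.png

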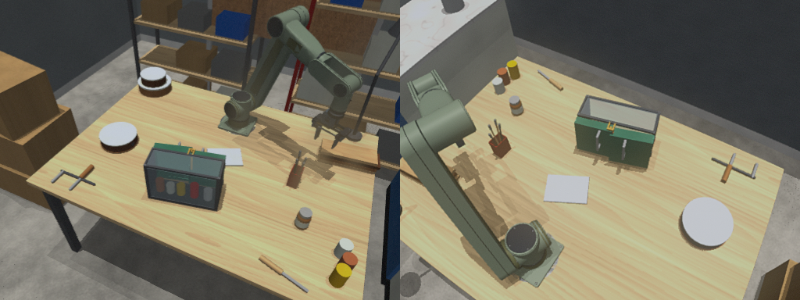

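```bash
cat > b.py <<'E'
from h import *
from scipy.optimize import least_squares
C=[np.load(f'shot_{n}.npz') for n in('scene','side')]
P=[]
for d in C:
    c=d['c'].reshape(-1,3); m=(c[:,0]>480)&(c[:,0]<850)&(abs(c[:,1]+40)<280)&(c[:,2]>10)&(c[:,2]<300); P.append(c[m])
for p in P:
    t=p[(p[:,2]>234)&(p[:,2]<250)]; print(len(t),cv2.minAreaRect(t[:,:2].astype(np.float32)), np.median(t[:,2]))
A=np.vstack(P)
# doors front faces from side view, line fits at z 60..200
p=P[1]; 
def line(q):
    v=cv2.fitLine(q.astype(np.float32),cv2.DIST_HUBER,0,.01,.01).ravel(); return v
s=state(); pic=cams.grab_frame('side'); c=cloud(pic)
cv2.imwrite('pics/c.png',cv2.resize(pic['color'][110:230,200:360,::-1],(800,600),interpolation=cv2.INTER_CUBIC))
for n in('active_door','passive_door'):
    m=outline_of(pic,n)[0]['pixels']; q=c[m]; q=q[~np.isnan(q[:,0])]
    f=q[(q[:,2]>60)&(q[:,2]<215)][:,:2]
    v=line(f)
    for _ in range(6):
        nn=np.array([-v[1],v[0]]); d=(f-v[2:])@nn; v=line(f[abs(d)<5])
    e=((f-v[2:])@v[:2])[abs(d)<5]
    print(n,v,np.degrees(np.arctan2(v[1],v[0])),'ends',v[2:]+v[:2]*e.min(),v[2:]+v[:2]*e.max(),np.ptp(e),(abs(d)<5).mean())
    h=f[abs(d)>20]; print('bar',len(h),h.mean(0) if len(h) else 0)
np.save('side.npy',c)
# top view raster
img=np.zeros((560,400,3),np.uint8)
for p,k in zip(P,(0,2)):
    t=p[p[:,2]>220]; 
    for x,y,z in t:
        col=[0,0,0]; col[k]=255; col[1]=200 if z>234 else 0
        img[int(240-y),int(x-480)]=col
cv2.imwrite('pics/d.png',cv2.rotate(img,cv2.ROTATE_90_CLOCKWISE))
E
python3 b.py
```

```text
2506 ((668.1580200195312, -43.49696350097656), (176.71817016601562, 360.9456787109375), 13.203400611877441) 238.16097798048224
2805 ((666.2676391601562, -41.10664367675781), (175.35940551757812, 359.5763854980469), 12.196296691894531) 238.09081429953858
active_door [ 2.8145161e-01 -9.5957541e-01  5.9244318e+02 -1.5967464e+02] -73.65314 ends [562.65910856 -58.12944102] [ 616.31276698 -241.05513483] 190.63190971167876 0.9357585139318886
bar 74 [ 584.84710891 -130.85781157]
passive_door [ 2.1706668e-01 -9.7615677e-01  5.6219031e+02  3.4825954e+01] -77.463196 ends [544.33006132 115.14413466] [580.6105652  -48.01061702] 167.13990672315785 0.9202279202279202
bar 67 [540.97703095  -1.99865174]
```

View pics/c.png

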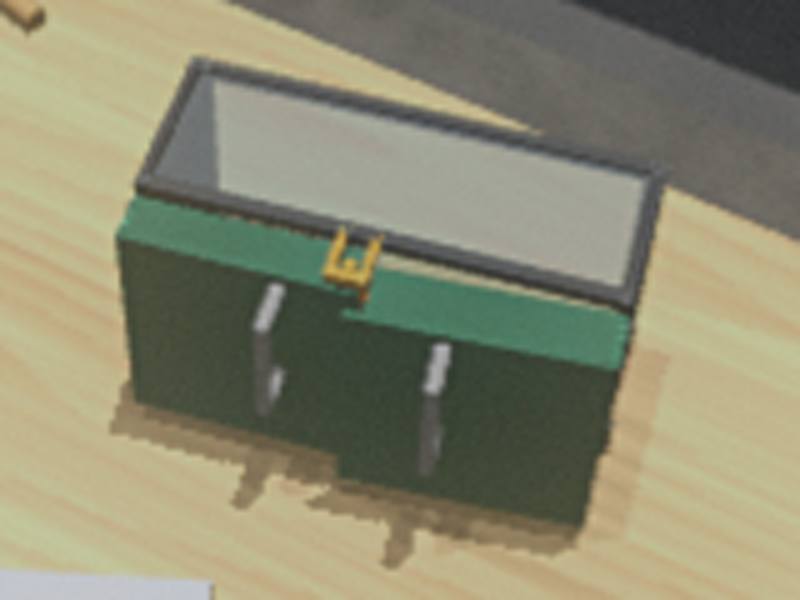

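View pics/d.png

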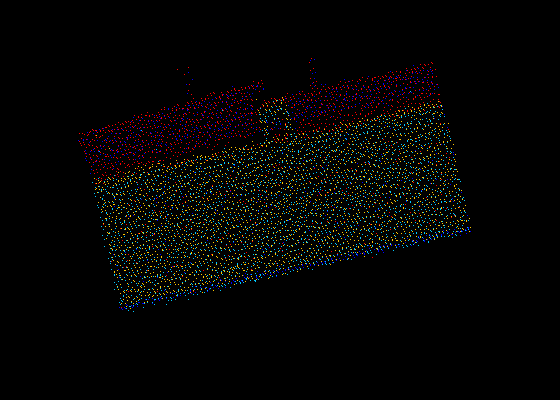

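```bash
cat > b2.py <<'E'
from h import *
C=[np.load(f'shot_{n}.npz') for n in('scene','side')]
for d in C:
    c=d['c'].reshape(-1,3); m=(c[:,0]>480)&(c[:,0]<850)&(abs(c[:,1]+40)<280)&(c[:,2]>234)&(c[:,2]<250); t=c[m][:,:2]
    for _ in range(1):
        # edge fits: front (min) and back per bin
        a=np.radians(12.5); M=np.array([[np.cos(a),np.sin(a)],[-np.sin(a),np.cos(a)]]); u=t@M.T
        B=np.arange(u[:,1].min()+8,u[:,1].max()-8,8); F=[];K=[]
        for b in B:
            s=u[(u[:,1]>=b)&(u[:,1]<b+8),0]
            F.append(np.percentile(s,3));K.append(np.percentile(s,97))
        F=np.array(F);K=np.array(K);ok=abs(F-np.median(F))<10
        pf=np.polyfit(B[ok]+4,F[ok],1); pk=np.polyfit(B+4,K,1)
        print('front',pf,'back',pk,'depth',np.median(K)-np.median(F))
        v=u[(u[:,0]>np.median(F)+5)&(u[:,0]<np.median(K)-5)]
        L=[];
        for b in np.arange(v[:,0].min(),v[:,0].max()-8,8):
            s=v[(v[:,0]>=b)&(v[:,0]<b+8),1]; L.append((s.min(),s.max()))
        L=np.median(L,0); mid=L.mean(); print('y',L,np.ptp(L),mid)
        print('origin world',M.T@np.array([np.median(F),mid]))
E
python3 b2.py
```

```text
front [5.45611904e-04 6.00891087e+02] back [-3.96419389e-03  7.25074105e+02] depth 125.5872293108107
y [-366.06091709   -7.25108478] 358.8098323127913 -186.65600093239595
origin world [626.5188825  -52.29202568]
front [-3.52816947e-03  5.96267302e+02] back [-9.28078506e-04  7.21449019e+02] depth 124.98223932757071
y [-363.19279296   -7.02148302] 356.17130994151205 -185.10713799006038
origin world [622.41024194 -51.61642079]
```

```bash
cat > plan.py <<'E'
from h import *
O=np.array([622.1,-52.6]); YAW=12.5
def cup(x,y,a=None):
    t=np.radians(YAW); return O+np.array([[np.cos(t),-np.sin(t)],[np.sin(t),np.cos(t)]])@np.array([x,y],float)
def rot(v,deg):
    t=np.radians(deg); return np.array([[np.cos(t),-np.sin(t)],[np.sin(t),np.cos(t)]])@np.asarray(v,float)
def agrip(deg): v=rot([-82,120],deg)+[0,-180]; return cup(*v)
def pgrip(deg): v=rot([-75,-120],-deg)+[0,180]; return cup(*v)
def lin(a,b,n): return [np.array(a)+(np.array(b)-a)*k/n for k in range(1,n+1)]
def cur():
    s=state(); return np.array([*s['ee_pos'],s['ee_rot'][2]])
def emit(path,g,start=None,dec=1):
    p=cur() if start is None else np.array(start,float); rows=[]
    for i,w in enumerate(path):
        c=g[i] if hasattr(g,'__len__') else g
        t=np.radians(p[3]); X=np.array([np.cos(t),np.sin(t),0]);Y=np.array([np.sin(t),-np.cos(t),0])
        d=np.array(w[:3])-p[:3]; m=np.round([d@X,d@Y,-d[2]],dec); dy=(w[3]-p[3]+180)%360-180; r=round(-np.radians(dy),3)
        p=p+[*(m[0]*X+m[1]*Y-[0,0,m[2]]),-np.degrees(r)]
        rows.append([c,[float(v) for v in m],[0,0,r]])
    while len(rows)%10: rows.append([rows[-1][0],[0,0,0],[0,0,0]])
    for k in range(0,len(rows),10): print(str(rows[k:k+10]).replace(' ',''))
    print('end',p.round(1)); return p
E
python3 - <<'E'
from plan import *
c=cur(); up=[c[0],c[1],295,c[3]]; g=agrip(3.8); print(c,g)
emit(lin(c,up,2)+lin(up,[g[0],g[1],295,16.3],18),90)
E
```

```text
[214.79579295 533.38938828 235.96943253 158.06530252] [ 548.6750915  -136.17131638]
[[90,[0.0,0.0,-29.5],[0,0,np.float64(-0.0)]],[90,[0.0,0.0,-29.5],[0,0,np.float64(-0.0)]],[90,[-31.1,-27.6,-0.0],[0,0,np.float64(0.137)]],[90,[-34.6,-23.0,-0.0],[0,0,np.float64(0.138)]],[90,[-37.4,-18.1,-0.0],[0,0,np.float64(0.137)]],[90,[-39.5,-12.9,-0.0],[0,0,np.float64(0.138)]],[90,[-41.0,-7.2,-0.0],[0,0,np.float64(0.137)]],[90,[-41.5,-1.6,-0.0],[0,0,np.float64(0.138)]],[90,[-41.4,4.1,-0.0],[0,0,np.float64(0.137)]],[90,[-40.4,9.8,-0.0],[0,0,np.float64(0.138)]]]
[[90,[-38.7,15.2,-0.0],[0,0,np.float64(0.137)]],[90,[-36.2,20.3,-0.0],[0,0,np.float64(0.138)]],[90,[-33.1,25.2,-0.0],[0,0,np.float64(0.137)]],[90,[-29.4,29.4,-0.0],[0,0,np.float64(0.138)]],[90,[-25.0,33.2,-0.0],[0,0,np.float64(0.137)]],[90,[-20.3,36.3,-0.0],[0,0,np.float64(0.137)]],[90,[-15.1,38.7,-0.0],[0,0,np.float64(0.138)]],[90,[-9.6,40.4,-0.0],[0,0,np.float64(0.137)]],[90,[-4.1,41.4,-0.0],[0,0,np.float64(0.138)]],[90,[1.7,41.5,-0.0],[0,0,np.float64(0.137)]]]
end [ 548.6 -136.2  295.    16.3]
```

Request:
{"op": "servo_tool", "data": {
  "steps": [
    [90,[0,0,-30],[0,0,0]],
    [90,[0,0,-30],[0,0,0]],
    [90,[-31.1,-27.6,0],[0,0,0.137]],
    [90,[-34.6,-23,0],[0,0,0.138]],
    [90,[-37.4,-18.1,0],[0,0,0.137]],
    [90,[-39.5,-12.9,0],[0,0,0.138]],
    [90,[-41,-7.2,0],[0,0,0.137]],
    [90,[-41.5,-1.6,0],[0,0,0.138]],
    [90,[-41.4,4.1,0],[0,0,0.137]],
    [90,[-40.4,9.8,0],[0,0,0.138]]
  ],
  "squeeze": 30
}}

```text
time_s: 2.7
ee_pos: [363.6, 234.2, 296.2]
ee_rot: [180.0, -0.0, 94.7]
force: [0.3, 0.5, -0.5]
gripper_width: 59.1
gripper_force: 0.0
```

Request:
{"op": "servo_tool", "data": {
  "steps": [
    [90,[-38.7,15.2,0],[0,0,0.137]],
    [90,[-36.2,20.3,0],[0,0,0.138]],
    [90,[-33.1,25.2,0],[0,0,0.137]],
    [90,[-29.4,29.4,0],[0,0,0.138]],
    [90,[-25,33.2,0],[0,0,0.137]],
    [90,[-20.3,36.3,0],[0,0,0.137]],
    [90,[-15.1,38.7,0],[0,0,0.138]],
    [90,[-9.6,40.4,0],[0,0,0.137]],
    [90,[-4.1,41.4,0],[0,0,0.138]],
    [90,[1.7,41.5,0],[0,0,0.137]]
  ]
}}

```text
time_s: 3.7
ee_pos: [549.2, -137.9, 296.0]
ee_rot: [-180.0, -0.0, 16.0]
force: [1.2, 1.0, 0.2]
gripper_width: 59.0
gripper_force: 0.0
```

```bash
sed -i 's/r=round(-np.radians(dy),3)/r=float(round(-np.radians(dy),3))+0.0/' plan.py
cat > w.py <<'E'
from plan import *
import sys
s=state(); print(cur().round(1),s['time_s'],s['gripper_width'],s['force'].round(1))
p=cams.grab_frame('wrist'); c=cloud(p,s); cv2.imwrite(f'pics/{sys.argv[1]}.png',p['color'][...,::-1]); np.savez('w',c=c,col=p['color'])
for t in('active_grip','active_door','passive_grip','bolt_tab','bolt'):
    for q in look_for(p,t)[:2]:
        k=np.round(q['at']).astype(int); print(t,round(q['confidence'],2),k,c[k[1],k[0]].round(1))
# tall thin bar: points z 180-222 in front of the passive front line
t=np.radians(YAW); d=c.reshape(-1,3); d=d[~np.isnan(d[:,0])]
u=(d[:,:2]-O)@np.array([[np.cos(t),-np.sin(t)],[np.sin(t),np.cos(t)]])
for lo,hi in((-160,-5),(20,160)):
    m=(d[:,2]>195)&(d[:,2]<222)&(u[:,0]<-58)&(u[:,0]>-150)&(u[:,1]>lo)&(u[:,1]<hi)
    if m.sum(): print('bar cup',m.sum(),np.percentile(u[m],[3,50,97],axis=0).round(1).tolist(),np.percentile(d[m,2],[3,50,97]).round(1), 'world mean',d[m].mean(0).round(1))
E
python3 w.py w1; python3 -c "
from plan import *
print(agrip(3.8))"
```

```text
[ 549.2 -137.9  296.    16. ] 3.7 58.97350205911849 [1.2 1.  0.2]
active_door 0.78 [282 136] [ 612.9 -143.3  228. ]
passive_grip 0.62 [ 84 114] [588.7   2.6 228.8]
bolt_tab 0.55 [145 115] [601.6 -45.4 239. ]
bolt 0.56 [147 118] [600.  -47.3 239.5]
bar cup 555 [[-90.2, -70.3], [-73.6, -64.6], [-58.9, -58.5]] [215.7 219.3 221.3] world mean [ 563.9 -131.7  219.1]
bar cup 456 [[-76.6, 53.8], [-69.0, 56.3], [-58.8, 63.5]] [197.1 218.1 221.1] world mean [543.  -11.6 214.5]
[ 548.6750915  -136.17131638]
```

View pics/w1.png

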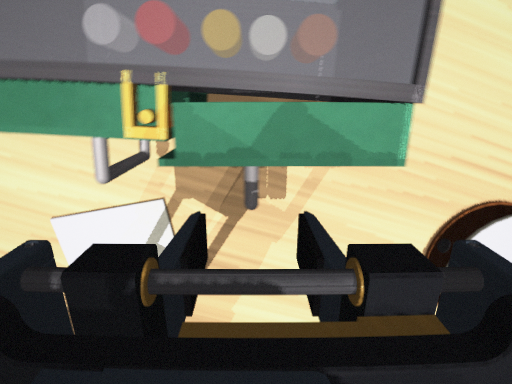

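```bash
sed -i 's/622.1,-52.6/624.0,-52.2/' plan.py; python3 - <<'E'
from plan import *
g=agrip(3.8); print(g); a=[g[0],g[1],296,16.3]; b=[g[0],g[1],197.,16.3]
emit(lin(cur(),a,2)+lin(a,b,7),90)
E
```

```text
[ 550.5750915  -135.77131638]
[[90,[1.1,0.5,-0.0],[0,0,0.001]],[90,[1.1,0.5,-0.1],[0,0,0.0]],[90,[-0.0,0.0,14.2],[0,0,0.0]],[90,[-0.0,0.0,14.1],[0,0,0.0]],[90,[-0.0,0.0,14.2],[0,0,0.0]],[90,[-0.0,0.0,14.1],[0,0,0.0]],[90,[-0.0,0.0,14.1],[0,0,0.0]],[90,[-0.0,0.0,14.2],[0,0,0.0]],[90,[-0.0,0.0,14.1],[0,0,0.0]],[90,[0,0,0],[0,0,0]]]
end [ 550.6 -135.7  197.    16.3]
```

Request:
{"op": "servo_tool", "data": {
  "steps": [
    [90,[1.1,0.5,0],[0,0,0]],
    [90,[1.1,0.5,0],[0,0,0]],
    [90,[0,0,14],[0,0,0]],
    [90,[0,0,14],[0,0,0]],
    [90,[0,0,14],[0,0,0]],
    [90,[0,0,14],[0,0,0]],
    [90,[0,0,14],[0,0,0]],
    [90,[0,0,14],[0,0,0]],
    [90,[0,0,15],[0,0,0]],
    [90,[0,0,0],[0,0,0]]
  ]
}}

```text
time_s: 5.0
ee_pos: [549.8, -135.5, 195.2]
ee_rot: [-179.9, 0.2, 16.4]
force: [0.2, 0.1, -0.9]
gripper_width: 59.0
gripper_force: 0.0
```

Request:
{"op": "servo_tool", "data": {
  "steps": [
    [140,[0,0,0],[0,0,0]],
    [170,[0,0,0],[0,0,0]],
    [190,[0,0,0],[0,0,0]],
    [210,[0,0,0],[0,0,0]],
    [220,[0,0,0],[0,0,0]],
    [230,[0,0,0],[0,0,0]],
    [240,[0,0,0],[0,0,0]],
    [255,[0,0,0],[0,0,0]],
    [255,[0,0,0],[0,0,0]],
    [255,[0,0,0],[0,0,0]]
  ],
  "squeeze": 15
}}

```text
time_s: 6.0
ee_pos: [550.4, -136.0, 197.0]
ee_rot: [-179.9, 0.1, 16.3]
force: [-4.0, 3.9, 3.5]
gripper_width: 11.7
gripper_force: 15.0
```

```bash
python3 - <<'E'
from plan import *
s=state();print(cur().round(1),s['force'],s['gripper_width'],s['gripper_force'])
path=[]
c=cur(); e=c[:2]-agrip(3.8)
print('err',e)
for k in range(1,51):
    th=3.8+96*(1-np.cos(np.pi*k/50))/2
    g=agrip(th)+rot(e,th-3.8); path.append([*g,c[2],c[3]+th-3.8])
emit(path,255)
E
```

```text
[ 550.4 -136.   197.    16.3] [-3.99567065  3.8561525   3.53199878] 11.653241358426165 15.003650151193142
err [-0.16705912 -0.18510914]
[[255,[-0.2,0.1,-0.0],[0,0,-0.002]],[255,[-0.6,0.4,-0.0],[0,0,-0.005]],[255,[-1.0,0.7,-0.0],[0,0,-0.008]],[255,[-1.3,1.0,-0.0],[0,0,-0.011]],[255,[-1.8,1.2,-0.0],[0,0,-0.015]],[255,[-2.1,1.5,-0.0],[0,0,-0.018]],[255,[-2.5,1.7,-0.0],[0,0,-0.021]],[255,[-2.9,2.0,-0.0],[0,0,-0.024]],[255,[-3.1,2.3,-0.0],[0,0,-0.026]],[255,[-3.5,2.4,-0.0],[0,0,-0.03]]]
[[255,[-3.9,2.8,-0.0],[0,0,-0.032]],[255,[-4.1,2.9,-0.0],[0,0,-0.035]],[255,[-4.4,3.1,-0.0],[0,0,-0.037]],[255,[-4.7,3.4,-0.0],[0,0,-0.04]],[255,[-4.9,3.5,-0.0],[0,0,-0.041]],[255,[-5.1,3.7,-0.0],[0,0,-0.044]],[255,[-5.4,3.8,-0.0],[0,0,-0.045]],[255,[-5.5,4.0,-0.0],[0,0,-0.047]],[255,[-5.7,4.1,-0.0],[0,0,-0.048]],[255,[-5.8,4.2,-0.0],[0,0,-0.05]]]
[[255,[-6.0,4.3,-0.0],[0,0,-0.05]],[255,[-6.0,4.4,-0.0],[0,0,-0.052]],[255,[-6.1,4.4,-0.0],[0,0,-0.052]],[255,[-6.2,4.5,-0.0],[0,0,-0.052]],[255,[-6.2,4.5,-0.0],[0,0,-0.053]],[255,[-6.2,4.5,-0.0],[0,0,-0.052]],[255,[-6.2,4.5,-0.0],[0,0,-0.053]],[255,[-6.1,4.4,-0.0],[0,0,-0.052]],[255,[-6.0,4.4,-0.0],[0,0,-0.051]],[255,[-6.0,4.3,-0.0],[0,0,-0.051]]]
[[255,[-5.8,4.2,-0.0],[0,0,-0.049]],[255,[-5.7,4.1,-0.0],[0,0,-0.048]],[255,[-5.5,4.0,-0.0],[0,0,-0.047]],[255,[-5.4,3.8,-0.0],[0,0,-0.046]],[255,[-5.1,3.7,-0.0],[0,0,-0.043]],[255,[-4.9,3.5,-0.0],[0,0,-0.042]],[255,[-4.7,3.4,-0.0],[0,0,-0.039]],[255,[-4.4,3.1,-0.0],[0,0,-0.037]],[255,[-4.1,2.9,-0.0],[0,0,-0.035]],[255,[-3.8,2.7,-0.0],[0,0,-0.033]]]
[[255,[-3.5,2.5,-0.0],[0,0,-0.029]],[255,[-3.2,2.3,-0.0],[0,0,-0.027]],[255,[-2.9,2.0,-0.0],[0,0,-0.024]],[255,[-2.5,1.7,-0.0],[0,0,-0.021]],[255,[-2.1,1.5,-0.0],[0,0,-0.018]],[255,[-1.7,1.2,-0.0],[0,0,-0.014]],[255,[-1.4,1.0,-0.0],[0,0,-0.012]],[255,[-1.0,0.6,-0.0],[0,0,-0.008]],[255,[-0.6,0.5,-0.0],[0,0,-0.005]],[255,[-0.2,0.1,-0.0],[0,0,-0.002]]]
end [ 583.3 -349.5  197.   112.3]
```

Request:
{"op": "servo_tool", "data": {
  "steps": [
    [255,[-0.2,0.1,0],[0,0,-0.002]],
    [255,[-0.6,0.4,0],[0,0,-0.005]],
    [255,[-1,0.7,0],[0,0,-0.008]],
    [255,[-1.3,1,0],[0,0,-0.011]],
    [255,[-1.8,1.2,0],[0,0,-0.015]],
    [255,[-2.1,1.5,0],[0,0,-0.018]],
    [255,[-2.5,1.7,0],[0,0,-0.021]],
    [255,[-2.9,2,0],[0,0,-0.024]],
    [255,[-3.1,2.3,0],[0,0,-0.026]],
    [255,[-3.5,2.4,0],[0,0,-0.03]]
  ]
}}

```text
time_s: 7.0
ee_pos: [537.2, -155.1, 197.0]
ee_rot: [-179.9, 0.0, 25.6]
force: [-3.3, 3.0, 4.0]
gripper_width: 11.3
gripper_force: 15.0
```

Request:
{"op": "servo_tool", "data": {
  "steps": [
    [255,[-3.9,2.8,0],[0,0,-0.032]],
    [255,[-4.1,2.9,0],[0,0,-0.035]],
    [255,[-4.4,3.1,0],[0,0,-0.037]],
    [255,[-4.7,3.4,0],[0,0,-0.04]],
    [255,[-4.9,3.5,0],[0,0,-0.041]],
    [255,[-5.1,3.7,0],[0,0,-0.044]],
    [255,[-5.4,3.8,0],[0,0,-0.045]],
    [255,[-5.5,4,0],[0,0,-0.047]],
    [255,[-5.7,4.1,0],[0,0,-0.048]],
    [255,[-5.8,4.2,0],[0,0,-0.05]]
  ]
}}

```text
time_s: 8.0
ee_pos: [518.3, -213.3, 197.0]
ee_rot: [-179.9, 0.1, 49.6]
force: [-2.5, 1.9, 2.7]
gripper_width: 12.0
gripper_force: 15.0
```

Forces are small and the grip holds.

Request:
{"op": "servo_tool", "data": {
  "steps": [
    [255,[-6,4.3,0],[0,0,-0.05]],
    [255,[-6,4.4,0],[0,0,-0.052]],
    [255,[-6.1,4.4,0],[0,0,-0.052]],
    [255,[-6.2,4.5,0],[0,0,-0.052]],
    [255,[-6.2,4.5,0],[0,0,-0.053]],
    [255,[-6.2,4.5,0],[0,0,-0.052]],
    [255,[-6.2,4.5,0],[0,0,-0.053]],
    [255,[-6.1,4.4,0],[0,0,-0.052]],
    [255,[-6,4.4,0],[0,0,-0.051]],
    [255,[-6,4.3,0],[0,0,-0.051]]
  ]
}}

```text
time_s: 9.0
ee_pos: [530.4, -287.4, 197.0]
ee_rot: [180.0, 0.0, 79.3]
force: [-0.8, 2.0, 2.1]
gripper_width: 11.8
gripper_force: 15.0
```

Request:
{"op": "servo_tool", "data": {
  "steps": [
    [255,[-5.8,4.2,0],[0,0,-0.049]],
    [255,[-5.7,4.1,0],[0,0,-0.048]],
    [255,[-5.5,4,0],[0,0,-0.047]],
    [255,[-5.4,3.8,0],[0,0,-0.046]],
    [255,[-5.1,3.7,0],[0,0,-0.043]],
    [255,[-4.9,3.5,0],[0,0,-0.042]],
    [255,[-4.7,3.4,0],[0,0,-0.039]],
    [255,[-4.4,3.1,0],[0,0,-0.037]],
    [255,[-4.1,2.9,0],[0,0,-0.035]],
    [255,[-3.8,2.7,0],[0,0,-0.033]]
  ]
}}

```text
time_s: 10.0
ee_pos: [566.1, -336.1, 197.0]
ee_rot: [179.9, 0.0, 103.3]
force: [-0.0, 2.9, 3.0]
gripper_width: 11.6
gripper_force: 15.0
```

Request:
{"op": "servo_tool", "data": {
  "steps": [
    [255,[-3.5,2.5,0],[0,0,-0.029]],
    [255,[-3.2,2.3,0],[0,0,-0.027]],
    [255,[-2.9,2,0],[0,0,-0.024]],
    [255,[-2.5,1.7,0],[0,0,-0.021]],
    [255,[-2.1,1.5,0],[0,0,-0.018]],
    [255,[-1.7,1.2,0],[0,0,-0.014]],
    [255,[-1.4,1,0],[0,0,-0.012]],
    [255,[-1,0.6,0],[0,0,-0.008]],
    [255,[-0.6,0.5,0],[0,0,-0.005]],
    [255,[0,0,0],[0,0,0]]
  ]
}}

```text
time_s: 11.0
ee_pos: [584.1, -349.7, 197.0]
ee_rot: [180.0, 0.0, 112.2]
force: [0.8, 4.1, 3.1]
gripper_width: 11.6
gripper_force: 15.0
```

Request:
{"op": "servo_tool", "data": {
  "steps": [
    [200,[0,0,0],[0,0,0]],
    [170,[0,0,0],[0,0,0]],
    [140,[0,0,0],[0,0,0]],
    [110,[0,0,0],[0,0,0]],
    [90,[0,0,0],[0,0,0]],
    [90,[0,0,-10],[0,0,0]],
    [90,[0,0,-25],[0,0,0]],
    [90,[0,0,-30],[0,0,0]],
    [90,[0,0,-30],[0,0,0]],
    [90,[0,0,-8],[0,0,0]]
  ]
}}

```text
time_s: 12.0
ee_pos: [584.8, -350.6, 304.8]
ee_rot: [179.7, 0.4, 112.2]
force: [0.0, -0.5, 0.5]
gripper_width: 59.3
gripper_force: 0.0
```

```bash
python3 - <<'E'
from plan import *
c=cur(); g=cup(-60,-33); print(c,g)
emit(lin(c,[g[0],g[1],300,102.5],10),255)
E
```

```text
[ 584.82533685 -350.61295262  304.83405386  112.2281095 ] [572.56474683 -97.40414507]
[[255,[23.9,8.4,0.5],[0,0,0.017]],[255,[24.0,8.1,0.5],[0,0,0.017]],[255,[24.2,7.6,0.5],[0,0,0.017]],[255,[24.3,7.2,0.4],[0,0,0.017]],[255,[24.4,6.8,0.5],[0,0,0.017]],[255,[24.6,6.4,0.5],[0,0,0.017]],[255,[24.6,6.0,0.5],[0,0,0.017]],[255,[24.8,5.5,0.5],[0,0,0.017]],[255,[24.8,5.1,0.5],[0,0,0.017]],[255,[24.9,4.7,0.4],[0,0,0.017]]]
end [572.5 -97.4 300.  102.5]
```

Request:
{"op": "servo_tool", "data": {
  "steps": [
    [255,[24,8.4,0.5],[0,0,0.017]],
    [255,[24,8,0.5],[0,0,0.017]],
    [255,[24,7.6,0.5],[0,0,0.017]],
    [255,[24,7.2,0.5],[0,0,0.017]],
    [255,[24,6.8,0.5],[0,0,0.017]],
    [255,[24,6.4,0.5],[0,0,0.017]],
    [255,[24,6,0.5],[0,0,0.017]],
    [255,[0,0,0],[0,0,0.017]],
    [255,[0,0,0],[0,0,0.017]],
    [255,[0,0,0],[0,0,0.017]]
  ]
}}

```text
time_s: 13.0
ee_pos: [575.6, -175.4, 296.1]
ee_rot: [-180.0, 0.0, 102.4]
force: [-0.0, 0.8, 0.2]
gripper_width: 0.5
gripper_force: 0.0
```

```bash
cat >> w.py <<'E'
hsv=cv2.cvtColor(p['color'],cv2.COLOR_RGB2HSV)
for q in outline_of(p,'bolt_tab')[:2]: 
    P=c[q['pixels']];P=P[~np.isnan(P[:,0])]; uu=(P[:,:2]-O)@np.array([[np.cos(t),-np.sin(t)],[np.sin(t),np.cos(t)]])
    print('tab',q['confidence'],q['at'],len(P)); 
    for lo,hi in((185,225),(225,245)):
        m=(P[:,2]>lo)&(P[:,2]<hi)
        if m.sum()>5: print(lo,m.sum(),np.percentile(np.c_[uu,P[:,2]][m],[3,50,97],axis=0).round(1).tolist())
E
python3 w.py w2
```

```text
[ 575.6 -175.4  296.1  102.4] 13.0 0.5397494485570818 [-0.   0.8  0.2]
active_grip 0.84 [267 230] [ 580.6 -156.4  303.1]
active_door 0.92 [252 232] [ 601.3 -287.1   29.6]
passive_grip 0.8 [304  43] [585.1 -47.4 227.5]
passive_grip 0.63 [396 129] [663.1 -89.  238. ]
bolt_tab 0.98 [317  92] [605.  -75.9 216.2]
bolt 0.83 [319  97] [607.6 -79.1 215.8]
tab 0.75 [251.7, 232.5] 2981
185 33 [[-173.8, -212.9, 222.2], [-166.1, -211.1, 223.7], [-155.9, -209.0, 224.9]]
225 341 [[-173.1, -221.6, 226.0], [-160.2, -215.9, 228.3], [-70.3, -209.5, 229.4]]
tab 0.59 [318.2, 93.9] 1978
185 1709 [[-30.8, -49.9, 210.2], [-22.8, -25.0, 215.8], [-13.8, -1.8, 217.2]]
225 237 [[-26.6, 8.2, 229.2], [-22.5, 12.4, 238.6], [-17.3, 17.2, 240.1]]
```

View pics/w2.png

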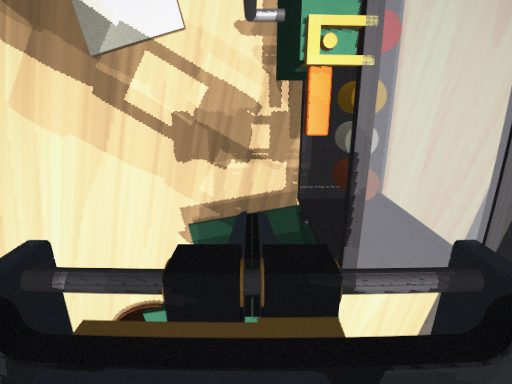

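```bash
python3 - <<'E'
from plan import *
c=cur(); g=cup(-22.8,-33); print(c,g)
a=[*g,296,102.5]; b=[*g,245,102.5]
e=emit(lin(c,a,5)+lin(a,b,5),255)
E
```

```text
[ 575.65313499 -175.05496252  296.31001918  102.45522649] [608.8829583  -89.35259143]
[[255,[15.3,10.2,0.1],[0,0,0.0]],[255,[15.3,10.2,0.0],[0,0,0.0]],[255,[15.3,10.2,0.1],[0,0,0.0]],[255,[15.3,10.1,0.0],[0,0,-0.001]],[255,[15.3,10.2,0.1],[0,0,0.0]],[255,[0.0,0.0,10.2],[0,0,0.0]],[255,[0.0,0.0,10.2],[0,0,0.0]],[255,[0.0,0.0,10.2],[0,0,0.0]],[255,[0.0,0.0,10.2],[0,0,0.0]],[255,[0.0,0.0,10.2],[0,0,0.0]]]
end [608.8 -89.4 245.  102.5]
```

Request:
{"op": "servo_tool", "data": {
  "steps": [
    [255,[15.3,10.2,0],[0,0,0]],
    [255,[15.3,10.2,0],[0,0,0]],
    [255,[15.3,10.2,0],[0,0,0]],
    [255,[15.3,10.2,0],[0,0,0]],
    [255,[15.3,10.2,0],[0,0,0]],
    [255,[0,0,10],[0,0,0]],
    [255,[0,0,10],[0,0,0]],
    [255,[0,0,10],[0,0,0]],
    [255,[0,0,10],[0,0,0]],
    [255,[0,0,10],[0,0,0]]
  ]
}}

```text
time_s: 14.35
ee_pos: [608.5, -89.4, 245.2]
ee_rot: [-180.0, -0.0, 102.4]
force: [-0.2, -0.1, 0.8]
gripper_width: 0.3
gripper_force: 0.0
```

Request:
{"op": "servo_tool", "data": {
  "steps": [
    [255,[0,0,0],[0,0,0]],
    [255,[0,0,3],[0,0,0]],
    [255,[0,0,3],[0,0,0]],
    [255,[0,0,3],[0,0,0]],
    [255,[0,0,3],[0,0,0]],
    [255,[0,0,3],[0,0,0]],
    [255,[0,0,3],[0,0,0]],
    [255,[0,0,2],[0,0,0]],
    [255,[0,0,0],[0,0,0]],
    [255,[0,0,0],[0,0,0]]
  ]
}}

```text
time_s: 15.35
ee_pos: [609.0, -89.0, 226.2]
ee_rot: [180.0, 0.0, 102.5]
force: [1.2, 0.0, 1.5]
gripper_width: 0.3
gripper_force: 0.5
```

Request:
{"op": "servo_tool", "data": {
  "steps": [
    [255,[0,0,3],[0,0,0]],
    [255,[0,0,3],[0,0,0]],
    [255,[0,0,2],[0,0,0]],
    [255,[0,0,2],[0,0,0]],
    [255,[0,0,1],[0,0,0]],
    [255,[0,0,1],[0,0,0]],
    [255,[0,0,0],[0,0,0]],
    [255,[0,0,0.5],[0,0,0]],
    [255,[0,0,0],[0,0,0]],
    [255,[0,0,0],[0,0,0]]
  ]
}}

```text
time_s: 16.35
ee_pos: [608.9, -88.9, 213.9]
ee_rot: [180.0, 0.0, 102.5]
force: [-0.4, -1.3, 2.4]
gripper_width: 0.6
gripper_force: 1.2
```

Request:
{"op": "servo_tool", "data": {
  "steps": [
    [255,[0,0,0.5],[0,0,0]],
    [255,[0,0,0.5],[0,0,0]],
    [255,[0,0,0.5],[0,0,0]],
    [255,[0,0,0],[0,0,0]],
    [255,[0,0,0],[0,0,0]],
    [255,[0,0,0],[0,0,0]],
    [255,[0,0,0],[0,0,0]],
    [255,[0,0,0],[0,0,0]],
    [255,[0,0,0],[0,0,0]],
    [255,[0,0,0],[0,0,0]]
  ]
}}

```text
time_s: 17.35
ee_pos: [609.1, -88.9, 213.2]
ee_rot: [179.9, 0.0, 102.5]
force: [-0.7, -1.4, 6.1]
gripper_width: 0.3
gripper_force: 2.9
```

Request:
{"op": "servo_tool", "data": {
  "steps": [
    [255,[0,0,-10],[0,0,0]],
    [255,[0,0,-15],[0,0,0]],
    [255,[0,0,-20],[0,0,0]],
    [255,[0,0,-20],[0,0,0]],
    [255,[0,0,-18],[0,0,0]],
    [255,[-16,-10,0],[0,0,0]],
    [255,[-16,-10,0],[0,0,0]],
    [255,[-16,-10,0],[0,0,0]],
    [255,[-16,-10,0],[0,0,0]],
    [90,[-16,-10,0],[0,0,0]]
  ]
}}

```text
time_s: 18.35
ee_pos: [576.8, -177.9, 295.2]
ee_rot: [-180.0, -0.1, 102.5]
force: [-0.2, 0.1, -0.2]
gripper_width: 5.7
gripper_force: 0.0
```

```bash
python3 w.py w3; python3 - <<'E'
from plan import *
c=cur(); g=pgrip(0); print(c,g)
for y in (12.5,-167.5): print(y)
emit(lin(c,[g[0],g[1],300,12.5],12),90)
E
```

```text
[ 576.8 -177.9  295.2  102.5] 18.35 5.65632554593544 [-0.2  0.1 -0.2]
active_grip 0.83 [252 237] [ 604.4 -297.5   28.6]
active_door 0.59 [250 235] [ 600.6 -295.1   27.9]
passive_grip 0.8 [302  41] [584.2 -49.  228.1]
bolt_tab 0.83 [309  93] [604.7 -78.6 190.5]
bolt 0.76 [310  96] [606.2 -80.7 190.5]
tab 0.59 [310.7, 93.2] 1467
185 1434 [[-30.8, -49.7, 188.5], [-22.8, -23.9, 191.3], [-14.2, 1.1, 192.7]]
[ 577.65520791 -176.81111914  295.33662793  102.54480139] [537.79142263  -9.85521062]
12.5
-167.5
[[90,[14.3,-0.2,-0.4],[0,0,0.131]],[90,[14.2,-2.1,-0.4],[0,0,0.131]],[90,[13.7,-3.9,-0.4],[0,0,0.131]],[90,[13.1,-5.7,-0.4],[0,0,0.131]],[90,[12.3,-7.4,-0.3],[0,0,0.131]],[90,[11.2,-8.8,-0.4],[0,0,0.131]],[90,[10.0,-10.3,-0.4],[0,0,0.131]],[90,[8.5,-11.5,-0.4],[0,0,0.131]],[90,[6.9,-12.5,-0.4],[0,0,0.131]],[90,[5.3,-13.3,-0.4],[0,0,0.131]]]
[[90,[3.5,-13.9,-0.4],[0,0,0.131]],[90,[1.6,-14.2,-0.4],[0,0,0.131]],[90,[0,0,0],[0,0,0]],[90,[0,0,0],[0,0,0]],[90,[0,0,0],[0,0,0]],[90,[0,0,0],[0,0,0]],[90,[0,0,0],[0,0,0]],[90,[0,0,0],[0,0,0]],[90,[0,0,0],[0,0,0]],[90,[0,0,0],[0,0,0]]]
end [537.8  -9.8 300.   12.5]
```

```bash
python3 - <<'E'
from plan import *
c=cur(); g=pgrip(0); a=[*g,296,192.5]
emit(lin(c,a,11)+lin(a,[*g,197,192.5],7),90)
E
```

```text
[[90,[15.6,-0.2,-0.1],[0,0,-0.143]],[90,[15.5,1.9,-0.0],[0,0,-0.142]],[90,[15.0,4.2,-0.1],[0,0,-0.143]],[90,[14.3,6.3,-0.0],[0,0,-0.143]],[90,[13.3,8.2,-0.1],[0,0,-0.143]],[90,[11.9,10.0,-0.1],[0,0,-0.142]],[90,[10.4,11.7,-0.0],[0,0,-0.143]],[90,[8.7,12.9,-0.1],[0,0,-0.143]],[90,[6.7,14.1,-0.0],[0,0,-0.143]],[90,[4.6,14.9,-0.1],[0,0,-0.142]]]
[[90,[2.5,15.4,-0.1],[0,0,-0.143]],[90,[-0.0,0.0,14.2],[0,0,0.0]],[90,[-0.0,0.0,14.1],[0,0,0.0]],[90,[-0.0,0.0,14.2],[0,0,0.0]],[90,[-0.0,0.0,14.1],[0,0,0.0]],[90,[-0.0,0.0,14.2],[0,0,0.0]],[90,[-0.0,0.0,14.1],[0,0,0.0]],[90,[-0.0,0.0,14.1],[0,0,0.0]],[90,[0,0,0],[0,0,0]],[90,[0,0,0],[0,0,0]]]
end [537.8  -9.9 197.  192.5]
```

Request:
{"op": "servo_tool", "data": {
  "steps": [
    [90,[15.6,-0.2,0],[0,0,-0.143]],
    [90,[15.5,1.9,0],[0,0,-0.142]],
    [90,[15,4.2,0],[0,0,-0.143]],
    [90,[14.3,6.3,0],[0,0,-0.143]],
    [90,[13.3,8.2,0],[0,0,-0.143]],
    [90,[11.9,10,0],[0,0,-0.142]],
    [90,[10.4,11.7,0],[0,0,-0.143]],
    [90,[8.7,12.9,0],[0,0,-0.143]],
    [90,[6.7,14.1,0],[0,0,-0.143]],
    [90,[4.6,14.9,0],[0,0,-0.142]]
  ]
}}

```text
time_s: 19.7
ee_pos: [541.2, -24.5, 295.5]
ee_rot: [180.0, 0.0, -175.3]
force: [0.0, 0.2, -0.6]
gripper_width: 58.9
gripper_force: 0.0
```

Request:
{"op": "servo_tool", "data": {
  "steps": [
    [90,[2.5,15.4,0],[0,0,-0.143]],
    [90,[0,0,0],[0,0,0]],
    [90,[0,0,14],[0,0,0]],
    [90,[0,0,14],[0,0,0]],
    [90,[0,0,14],[0,0,0]],
    [90,[0,0,14],[0,0,0]],
    [90,[0,0,14],[0,0,0]],
    [90,[0,0,14],[0,0,0]],
    [90,[0,0,14],[0,0,0]],
    [90,[0,0,0],[0,0,0]]
  ]
}}

```text
time_s: 20.7
ee_pos: [536.7, -11.0, 195.6]
ee_rot: [179.9, -0.2, -167.7]
force: [0.5, -0.3, 0.3]
gripper_width: 59.1
gripper_force: 0.0
```

Request:
{"op": "servo_tool", "data": {
  "steps": [
    [140,[0,0,0],[0,0,0]],
    [170,[0,0,0],[0,0,0]],
    [190,[0,0,0],[0,0,0]],
    [210,[0,0,0],[0,0,0]],
    [220,[0,0,0],[0,0,0]],
    [230,[0,0,0],[0,0,0]],
    [240,[0,0,0],[0,0,0]],
    [255,[0,0,0],[0,0,0]],
    [255,[0,0,0],[0,0,0]],
    [255,[0,0,0],[0,0,0]]
  ],
  "squeeze": 15
}}

```text
time_s: 21.7
ee_pos: [537.5, -9.8, 197.6]
ee_rot: [179.9, 0.0, -167.6]
force: [-1.2, 5.3, 2.0]
gripper_width: 11.8
gripper_force: 15.0
```

```bash
python3 - <<'E'
from plan import *
s=state();c=cur();print(c.round(1),s['force'],s['gripper_width'],s['gripper_force'])
e=c[:2]-pgrip(0); print('err',e); path=[]
for k in range(1,51):
    th=100*(1-np.cos(np.pi*k/50))/2
    path.append([*(pgrip(th)+rot(e,-th)),c[2],c[3]-th])
emit(path,255)
E
```

```text
[ 537.5   -9.8  197.6 -167.6] [-1.16267269  5.29672876  1.95049528] 11.848377402800928 14.99934397637844
err [-0.24356694  0.02803586]
[[255,[0.2,0.1,-0.0],[0,0,0.002]],[255,[0.6,0.4,-0.0],[0,0,0.005]],[255,[1.1,0.7,-0.0],[0,0,0.008]],[255,[1.4,0.9,-0.0],[0,0,0.012]],[255,[1.8,1.1,-0.0],[0,0,0.016]],[255,[2.2,1.5,-0.0],[0,0,0.018]],[255,[2.6,1.6,-0.0],[0,0,0.022]],[255,[3.0,1.9,-0.0],[0,0,0.025]],[255,[3.3,2.2,-0.0],[0,0,0.028]],[255,[3.7,2.3,-0.0],[0,0,0.031]]]
[[255,[4.0,2.6,-0.0],[0,0,0.033]],[255,[4.3,2.8,-0.0],[0,0,0.037]],[255,[4.5,3.0,-0.0],[0,0,0.038]],[255,[4.9,3.2,-0.0],[0,0,0.041]],[255,[5.1,3.4,-0.0],[0,0,0.044]],[255,[5.4,3.5,-0.0],[0,0,0.045]],[255,[5.6,3.7,-0.0],[0,0,0.047]],[255,[5.7,3.8,-0.0],[0,0,0.049]],[255,[6.0,3.9,-0.0],[0,0,0.05]],[255,[6.1,4.1,-0.0],[0,0,0.052]]]
[[255,[6.2,4.1,-0.0],[0,0,0.053]],[255,[6.3,4.2,-0.0],[0,0,0.053]],[255,[6.4,4.2,-0.0],[0,0,0.054]],[255,[6.4,4.3,-0.0],[0,0,0.055]],[255,[6.5,4.3,-0.0],[0,0,0.055]],[255,[6.4,4.3,-0.0],[0,0,0.054]],[255,[6.5,4.3,-0.0],[0,0,0.055]],[255,[6.3,4.2,-0.0],[0,0,0.054]],[255,[6.4,4.2,-0.0],[0,0,0.054]],[255,[6.2,4.1,-0.0],[0,0,0.052]]]
[[255,[6.0,4.0,-0.0],[0,0,0.052]],[255,[6.0,4.0,-0.0],[0,0,0.05]],[255,[5.8,3.8,-0.0],[0,0,0.049]],[255,[5.5,3.7,-0.0],[0,0,0.047]],[255,[5.4,3.5,-0.0],[0,0,0.046]],[255,[5.1,3.3,-0.0],[0,0,0.043]],[255,[4.9,3.2,-0.0],[0,0,0.041]],[255,[4.6,3.0,-0.0],[0,0,0.039]],[255,[4.3,2.8,-0.0],[0,0,0.036]],[255,[4.0,2.6,-0.0],[0,0,0.034]]]
[[255,[3.6,2.4,-0.0],[0,0,0.03]],[255,[3.4,2.1,-0.0],[0,0,0.028]],[255,[2.9,2.0,-0.0],[0,0,0.025]],[255,[2.6,1.6,-0.0],[0,0,0.022]],[255,[2.2,1.4,-0.0],[0,0,0.019]],[255,[1.9,1.2,-0.0],[0,0,0.015]],[255,[1.4,0.9,-0.0],[0,0,0.012]],[255,[1.0,0.6,-0.0],[0,0,0.008]],[255,[0.6,0.4,-0.0],[0,0,0.006]],[255,[0.2,0.2,-0.0],[0,0,0.001]]]
end [ 462.   193.4  197.6 -267.5]
```

Request:
{"op": "servo_tool", "data": {
  "steps": [
    [255,[0.2,0.1,0],[0,0,0.002]],
    [255,[0.6,0.4,0],[0,0,0.005]],
    [255,[1.1,0.7,0],[0,0,0.008]],
    [255,[1.4,0.9,0],[0,0,0.012]],
    [255,[1.8,1.1,0],[0,0,0.016]],
    [255,[2.2,1.5,0],[0,0,0.018]],
    [255,[2.6,1.6,0],[0,0,0.022]],
    [255,[3,1.9,0],[0,0,0.025]],
    [255,[3.3,2.2,0],[0,0,0.028]],
    [255,[3.7,2.3,0],[0,0,0.031]]
  ]
}}

```text
time_s: 22.7
ee_pos: [516.9, -0.7, 197.6]
ee_rot: [180.0, 0.1, -177.2]
force: [3.0, 3.8, -0.6]
gripper_width: 11.8
gripper_force: 15.0
```

Request:
{"op": "servo_tool", "data": {
  "steps": [
    [255,[4,2.6,0],[0,0,0.033]],
    [255,[4.3,2.8,0],[0,0,0.037]],
    [255,[4.5,3,0],[0,0,0.038]],
    [255,[4.9,3.2,0],[0,0,0.041]],
    [255,[5.1,3.4,0],[0,0,0.044]],
    [255,[5.4,3.5,0],[0,0,0.045]],
    [255,[5.6,3.7,0],[0,0,0.047]],
    [255,[5.7,3.8,0],[0,0,0.049]],
    [255,[6,3.9,0],[0,0,0.05]],
    [255,[6.1,4.1,0],[0,0,0.052]]
  ]
}}

```text
time_s: 23.7
ee_pos: [470.9, 39.2, 197.6]
ee_rot: [-180.0, 0.1, 157.8]
force: [1.5, 0.9, -0.2]
gripper_width: 11.4
gripper_force: 15.0
```

Request:
{"op": "servo_tool", "data": {
  "steps": [
    [255,[6.2,4.1,0],[0,0,0.053]],
    [255,[6.3,4.2,0],[0,0,0.053]],
    [255,[6.4,4.2,0],[0,0,0.054]],
    [255,[6.4,4.3,0],[0,0,0.055]],
    [255,[6.5,4.3,0],[0,0,0.055]],
    [255,[6.4,4.3,0],[0,0,0.054]],
    [255,[6.5,4.3,0],[0,0,0.055]],
    [255,[6.3,4.2,0],[0,0,0.054]],
    [255,[6.4,4.2,0],[0,0,0.054]],
    [255,[6.2,4.1,0],[0,0,0.052]]
  ]
}}

```text
time_s: 24.7
ee_pos: [443.6, 109.6, 197.5]
ee_rot: [-179.9, 0.1, 126.9]
force: [-0.8, -1.0, 3.1]
gripper_width: 11.6
gripper_force: 15.0
```

Request:
{"op": "servo_tool", "data": {
  "steps": [
    [255,[6,4,0],[0,0,0.052]],
    [255,[6,4,0],[0,0,0.05]],
    [255,[5.8,3.8,0],[0,0,0.049]],
    [255,[5.5,3.7,0],[0,0,0.047]],
    [255,[5.4,3.5,0],[0,0,0.046]],
    [255,[5.1,3.3,0],[0,0,0.043]],
    [255,[4.9,3.2,0],[0,0,0.041]],
    [255,[4.6,3,0],[0,0,0.039]],
    [255,[4.3,2.8,0],[0,0,0.036]],
    [255,[4,2.6,0],[0,0,0.034]]
  ]
}}

```text
time_s: 25.7
ee_pos: [451.0, 170.6, 197.6]
ee_rot: [-179.9, 0.0, 101.9]
force: [-4.6, 0.9, 4.1]
gripper_width: 11.6
gripper_force: 15.0
```

Request:
{"op": "servo_tool", "data": {
  "steps": [
    [255,[3.6,2.4,0],[0,0,0.03]],
    [255,[3.4,2.1,0],[0,0,0.028]],
    [255,[2.9,2,0],[0,0,0.025]],
    [255,[2.6,1.6,0],[0,0,0.022]],
    [255,[2.2,1.4,0],[0,0,0.019]],
    [255,[1.9,1.2,0],[0,0,0.015]],
    [255,[1.4,0.9,0],[0,0,0.012]],
    [255,[1,0.6,0],[0,0,0.008]],
    [255,[0.6,0.4,0],[0,0,0.006]],
    [255,[0,0,0],[0,0,0]]
  ]
}}

```text
time_s: 26.7
ee_pos: [460.8, 192.2, 197.6]
ee_rot: [-179.9, -0.0, 92.5]
force: [-5.8, 2.5, 3.9]
gripper_width: 11.9
gripper_force: 15.0
```

Request:
{"op": "servo_tool", "data": {
  "steps": [
    [200,[0,0,0],[0,0,0]],
    [170,[0,0,0],[0,0,0]],
    [140,[0,0,0],[0,0,0]],
    [110,[0,0,0],[0,0,0]],
    [90,[0,0,0],[0,0,0]],
    [90,[0,0,-10],[0,0,0]],
    [90,[0,0,-25],[0,0,0]],
    [90,[0,0,-30],[0,0,0]],
    [90,[0,0,-30],[0,0,0]],
    [90,[0,0,-10],[0,0,0]]
  ]
}}

```text
time_s: 27.7
ee_pos: [463.2, 192.7, 306.3]
ee_rot: [179.6, -0.1, 92.5]
force: [-0.1, -0.2, -0.6]
gripper_width: 58.9
gripper_force: 0.0
```

```bash
python3 - <<'E'
from plan import *
print(cur())
ims=[]
for n in('scene','side'):
    p=cams.grab_frame(n); ims.append(p['color'][90:290,130:400,::-1]); c=cloud(p)
    for k in('bolt_tab','active_door','passive_door','brush_tin','drum','varnish_jar'):
        for q in outline_of(p,k)[:1]:
            P=c[q['pixels']];P=P[~np.isnan(P[:,0])]; print(n,k,round(q['confidence'],2),np.percentile(P,[3,50,97],axis=0).round().tolist())
            if 'door' in k:
                T=P[(P[:,2]>222)&(P[:,2]<234)][:,:2].astype(np.float32)
                if len(T)>20: r=cv2.minAreaRect(T); print(r)
cv2.imwrite('pics/e.png',cv2.resize(np.hstack(ims),(800,296)))
E
```

```text
[463.22225595 192.65890256 306.28309479  92.52135604]
scene active_door 0.56 [[437.0, -453.0, 3.0], [592.0, -286.0, 227.0], [679.0, -245.0, 233.0]]
((593.5324096679688, -292.99609375), (186.79693603515625, 67.33064270019531), 25.27293586730957)
scene passive_door 0.6 [[407.0, 119.0, 8.0], [529.0, 152.0, 175.0], [585.0, 192.0, 231.0]]
((494.2857666015625, 153.82400512695312), (181.34823608398438, 73.45559692382812), 1.638335943222046)
scene brush_tin 0.97 [[313.0, 421.0, 3.0], [384.0, 447.0, 81.0], [394.0, 475.0, 197.0]]
scene drum 0.63 [[397.0, -679.0, 10.0], [513.0, -568.0, 63.0], [597.0, -481.0, 70.0]]
scene varnish_jar 0.57 [[582.0, 514.0, 8.0], [622.0, 543.0, 74.0], [636.0, 572.0, 104.0]]
side bolt_tab 0.67 [[351.0, 126.0, 2.0], [397.0, 136.0, 188.0], [463.0, 241.0, 195.0]]
side active_door 0.86 [[502.0, -350.0, 23.0], [575.0, -295.0, 197.0], [663.0, -235.0, 232.0]]
((586.0718383789062, -296.29180908203125), (196.30833435058594, 68.45440673828125), 23.943395614624023)
side passive_door 0.74 [[384.0, 118.0, 2.0], [488.0, 143.0, 122.0], [580.0, 196.0, 231.0]]
((492.4333190917969, 147.4621124267578), (180.4731903076172, 61.10175323486328), 3.3491711616516113)
side drum 0.98 [[379.0, -683.0, 8.0], [470.0, -586.0, 63.0], [582.0, -487.0, 68.0]]
```

View pics/e.png

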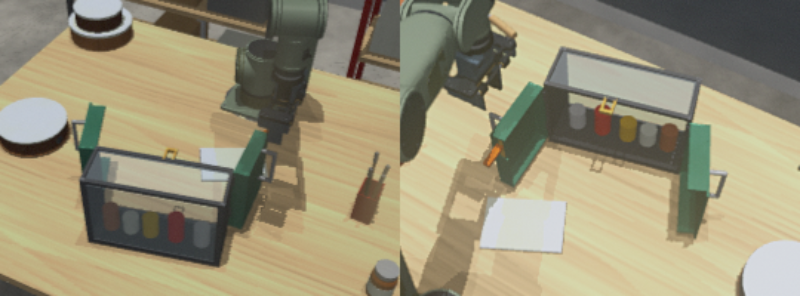

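```bash
python3 -c "
from workcell import ticket
print(ticket.job_done())"
```

```text
the job is handed in; nothing more can be done
None
```

I handed the job in at about 28 s: the last pictures show both doors open at about 100°, the bolt tab still down (about 25 mm), and the tin, drum and jar where they started; the judge returned no verdict.

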